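# Bin the worn brake pad through the scrap box flap

### The arm

A 6-joint arm with a two-finger parallel gripper is mounted at the origin on the work surface. World frame = base frame: x ahead of the robot, y to its left, z up, the work surface at z = 0. Lengths are in m, angles in degrees, forces in N, time in s.
With the tool pointing down it reaches from about 0.25 to 0.725 m from the base axis. Payload 9.7 kg.
Tool frame: the origin (TCP) lies midway between the tips of the shut fingers; the grasp point (between the pads) lies 19 mm behind it; z points along the fingers, y is the line along which they close (so a half turn about z gives the same grasp; the last joint's range is limited). The gripper opens to 85 mm and grips with 20 to 120 N. Pads are 22 mm wide; open, the fingers measure 114 mm over their backs; the gripper's body (76 mm by 85 mm) begins 54 mm behind the grasp point. The pads swing forward as they close: fully open they stand 13 mm farther back than shut.
Start: joints at [-66.234, 4.979, 10.078, 95.1, 0, 90], TCP at [0.222, -0.503, 0.231] pointing down, gripper open.
Joint ranges: [-179.16, 179.16], [-48.56, 103.87], [-65.8, 70.77], [-126.05, 130.52], [-82.76, 87.17], [-180, 180]. Speed limits (degrees/s): [127.2, 127.2, 147.25, 180, 180, 180].

### API

Orientations are given as [roll, pitch, yaw] about the fixed x, y, z axes, in that order (R = Rz(yaw) Ry(pitch) Rx(roll)).
In Python, from workcell import * gives the robot as it stands.
- The arm moves only by the tool servo_tool, never from a script. Its argument "moves" is a list of rows, each a list of 4 numbers: the shift along the world's x, y, z in parts of the range, where 1.0 means 75 cm, then the turn about the world's z in a scale on which 1.0 is 2 pi rad. A call has 1 to 20 rows; each row is the pose to reach, as a shift and turn from the pose commanded when the call began; what a row does not reach only later rows make up. A row lasts 1/12 s, in which the tool goes at most 41.7 mm and 7.16 degrees, less where a joint would pass 70% of its speed; a pose out of reach is approached as far as the arm can. A call with a gripper value outside its range is refused whole. "claw" is the closure, from 0 (fully open) to 1 (shut), set as the call begins (left out, the last holds). The fingers move at their own pace and stop on an object; "force" is the grip in N (left out, the last holds). Time passes only in rows, so rows that repeat a pose let the fingers close. It gives the time, the measured TCP pose, the force, the opening and the grip force at its end, in the units of the state.
- get_obs(): the state, without advancing time (a new reading comes with each control period).
- camera(name): name is "scene" or "top"; returns the picture (400x640x3 uint8, red, green, blue); there is no depth.
- get_calibration(name): a dict with "fx", "fy", "cx", "cy" (pixels), "rvec" (rotation vector, rad) and "tvec" (3), from world to camera coordinates, as OpenCV has them. Camera axes: x right, y down, z forward; pixel columns grow to the right and rows downward; lengths in m; the calibration is good to about 2 mm. A picture is of the moment at which its call begins. get_calibration takes no time and is no camera call.
- job_done(): hands the job in; it is judged then, once.
The state is a dict: "time": time; "q": joint angles; "qd": joint speeds; "joint_efforts": joint torques, N m; "ee_pos": TCP position; "tcp_rot": TCP orientation; "wrist_force": force on the tool from outside, world axes, zero at the start; "torque": the same for the moment, N m; "opening": finger opening in m; "grasp_force": force on a finger pad.
Only numpy, scipy, OpenCV 4.12 (cv2) and the standard library are available. Lean on these libraries where they do the work, as an engineer would, in place of code of your own. Each camera call takes 0.05 s, during which the arm holds its last target. There are 200 camera calls.

### The job

Throw away the worn brake pad (the thinner of the two): lift it over the lip of the scrap box's loading tray, lay it flat on the tray clear of the flap and let go of it. Then push it through the sprung flap so that it drops into the box and the flap closes again behind it. Leave the thicker pad, the big bolt and the spanner where they lie.

Things in the scene. Friction and masses are not known exactly. Their poses are not given: they have to be found in the camera images.
- worn_pad: The worn brake pad, to be thrown away. Steel backing plate 100 x 52 x 7 mm, with a 36 wide tongue at each end (120 long over them, along its x), and two 7 mm thin lining blocks, 52 wide, over the middle 88: 14 mm thick in all, about 0.3 kg. Lies flat, lining up. Origin: centre of the underside.
- new_pad: The good brake pad, to be left alone. Steel backing plate 100 x 52 x 7 mm, with a 36 wide tongue at each end (120 long over them, along its x), and two 17 mm thick lining blocks, 52 wide, over the middle 88: 24 mm thick in all, about 0.4 kg. Lies flat, lining up. Origin: centre of the underside. The pads may swap places.
- scrap_box: Grey sheet-steel scrap box fixed to the bench, with a loading tray in front of its flap. Origin: on the bench, midway across, straight below the closed flap. Its x points from the tray through the flap into the box (push direction), y across, z up. The box behind the flap reaches to x = 188 mm and is 160 wide; its roof is a grille of steel bars 13 apart; roof and lintel reach 200 above the bench.
- tray (a point): Centre of the loading tray's flat top, 140 mm above the bench, at x = -93 from the box origin (axes as the box). The tray runs 93 either way: from the front lip (x = -186 to -190 from the box origin) to the flap at x = 0; 152 wide between its side lips. The lip along the front and both sides is 20 high (top 160 above the bench), 4 thick.
- doorway (a point): Middle of the doorway's sill, level with the tray top (140 mm above the bench), below the flap (box x = 0). The doorway is 152 wide and 54 high up to the lintel. 4 mm past the flap the tray ends in a sharp drop to the box floor, 5 above the bench, so a pad pushed well over half its length past the flap tips in and slides down by its own weight.
- flap (a joint): Sprung steel flap, hinged along its top edge 53 mm above the tray, 148 wide, hanging to 4 above the tray. 0 = closed, grows (rad) as it swings inward into the box, at most 1.35; it cannot swing outward. A spring and its weight close it: its lower edge needs about 0.8 N to start, 1.6 N at 0.6 rad. It rides over the top of the pad as that passes.
- big_bolt: Large hex bolt with a nut, lying on the bench, 135 long along its x, 36 high. Origin: on the bench below its middle. To be left alone.
- spanner: Spanner 180 long lying on the bench, along its x. To be left alone.
Mind the look-alikes: they are no part of the job. Leave any green or orange look-alike of the worn_pad alone.

How it is judged (in metres and radians):
On the way, in this order (a step that is already met when the one before it is completed fails the run):
1. the worn pad lies flat on the loading tray, behind the lip and clear of the closed flap, let go (x of worn_pad in the frame of scrap_box between -0.165 and -0.02 m and y of worn_pad in the frame of scrap_box between -0.055 and 0.055 m and z of worn_pad in the frame of scrap_box between 0.136 and 0.146 m and angle between worn_pad's own z axis and vertical below 0.08 rad and linear speed of worn_pad below 0.02 m/s and contact force between the fingers and worn_pad below 0.3 N and value of joint flap below 0.08 rad), for 0.2 s.
2. the worn pad pushes the flap open and passes into the doorway (value of joint flap above 0.25 rad and x of worn_pad in the frame of scrap_box between -0.05 and 0.1 m and y of worn_pad in the frame of scrap_box between -0.07 and 0.07 m), for 0.04 s.
At the end, for the whole second after the job is handed in: The worn pad lies at rest inside the scrap box, behind the flap and with its origin below 110 mm (under the level of the tray); the flap is closed to within 0.06 rad (x of worn_pad in the frame of scrap_box between 0.004 and 0.186 m and y of worn_pad in the frame of scrap_box between -0.078 and 0.078 m and z of worn_pad in the frame of scrap_box between -0.01 and 0.11 m and linear speed of worn_pad below 0.02 m/s and value of joint flap below 0.06 rad); the robot touches nothing.
It fails at once if the good pad is moved by more than 20 mm (distance of new_pad from where it was at the start of the episode above 0.02 m).
It fails at once if the big bolt or the spanner is moved by more than 30 mm (distance of any of big_bolt, spanner from where it was at the start of the episode above 0.03 m).
It also fails if it takes over 45 s, if anything falls off the work surface, if the arm or the gripper's body presses on something with over 40 N, if the wrist force passes 120 N, or if a joint passes its speed limit or range.

## Working session

There is one attempt and no reset: what is moved stays moved. The work goes in short steps, Python scripts to look and compute and a tool call to move; the robot and the scene stay as the last step left them, time stands still between calls to the robot, and variables do not carry over. Pictures are saved under pics/ and viewed, at most 10 in all, crops included, and the job is handed in when it is done.

Besides the shell and the picture viewer there is one more tool, called after ">>>" by a JSON object that holds its "api" and its "payload", one argument or row to a line. servo_tool: Moves the arm, as the interface text tells. Its arguments: {"type":"object","properties":{"moves":{"type":"array","items":{"type":"array","items":{"type":"number"}}},"claw":{"type":"number"},"force":{"type":"number"}},"required":["moves"]}

```bash
mkdir -p pics
cat > h.py <<'E'
from workcell import *
import numpy as np, cv2
def snap(n,f):
    im=camera(n); cv2.imwrite('pics/'+f,im[:,:,::-1]); return im
def cal(n):
    c=get_calibration(n); K=np.array([[c['fx'],0,c['cx']],[0,c['fy'],c['cy']],[0,0,1.]])
    return K,np.array(c['rvec'],float),np.array(c['tvec'],float)
def px2w(n,uv,z):
    K,r,t=cal(n); R=cv2.Rodrigues(r)[0]; C=-R.T@t
    uv=np.atleast_2d(uv).astype(float)
    d=(R.T@np.linalg.inv(K)@np.c_[uv,np.ones(len(uv))].T).T
    z=np.broadcast_to(z,len(uv))
    return C+d*((z-C[2])/d[:,2])[:,None]
def w2px(n,P):
    K,r,t=cal(n); return cv2.projectPoints(np.atleast_2d(P).astype(float),r,t,K,None)[0][:,0]
E
python3 - <<'E'
from h import *
snap('top','t0.png');snap('scene','s0.png')
o=get_obs();print(o)
for n in('top','scene'):
    K,r,t=cal(n);print(n,K[0,0],-cv2.Rodrigues(r)[0].T@t)
E
```

```text
{'time': 0.1, 'q': array([-6.62355032e+01,  5.00910571e+00,  1.00377307e+01,  9.51009769e+01,
       -4.83846056e-04,  9.00005582e+01]), 'qd': array([ 0.06069723, -0.13113175,  0.11702853, -0.05297136,  0.0145597 ,
        0.12661771]), 'joint_efforts': array([ 1.81899064e-03, -5.21561408e+01,  4.65651548e+01,  1.60787377e-02,
        1.50823548e-04, -6.65471092e-07]), 'ee_pos': array([ 0.22154614, -0.50316249,  0.23063156]), 'tcp_rot': array([-1.79927648e+02,  4.84550521e-04,  2.37639392e+01]), 'wrist_force': array([-0.22151469, -0.25550645, -0.0250825 ]), 'torque': array([-0.07154374,  0.03234745,  0.02296069]), 'grasp_force': 0.0, 'opening': 0.08565019890596627}
top 372.4720043795174 [0.2785027  0.18428188 1.01442577]
scene 382.24276567763906 [0.97742235 0.05667835 0.91570654]
```

View pics/t0.png

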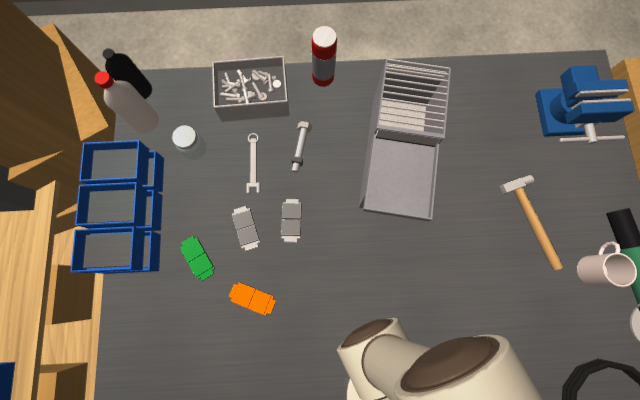

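View pics/s0.png

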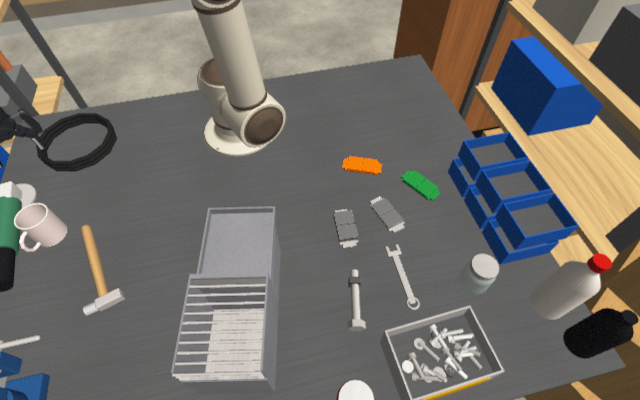

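The top view shows two grey pads, at (246,228) and (291,220), with the green look-alike at (197,258) and the orange one at (252,298). The box tray is at about (400,178), the bolt at (301,146) and the spanner at (253,162). One of the grey pads is the worn one, so I'll check them in a close crop.

Run:
```python
from h import *
t=cv2.imread('pics/t0.png');s=cv2.imread('pics/s0.png')
a=cv2.resize(t[190:260,220:315],None,fx=4.2,fy=4.2,interpolation=cv2.INTER_CUBIC)
b=cv2.resize(s[185:255,320:415],None,fx=4.2,fy=4.2,interpolation=cv2.INTER_CUBIC)
c=cv2.resize(t[50:230,350:460],None,fx=2.7,fy=2.7)
d=cv2.resize(s[200:390,165:290],None,fx=1.5,fy=1.5)
o=np.zeros((590,800,3),np.uint8);o[:294,:399]=a;o[294:588,:399]=b;o[:486,400:697]=c
cv2.imwrite('pics/c0.png',o)
print(px2w('top',[[246,228],[291,220],[400,178],[301,146],[253,162]],[0.02,.02,.14,.02,0]))
print(px2w('scene',[[346,227],[388,213]],[0.02,.02]))
print(w2px('top',[[0,0,0],[.1,0,0],[0,.1,0]]))
```

```text
[[ 0.44287247  0.361544    0.02      ]
 [ 0.45862763  0.23969093  0.02      ]
 [ 0.52761947 -0.03691815  0.14      ]
 [ 0.67006035  0.20373276  0.02      ]
 [ 0.63614083  0.34346012  0.        ]]
[[0.46732776 0.23920828 0.02      ]
 [0.45145946 0.36492159 0.02      ]]
[[394.28071495 397.92714301]
 [390.42574464 355.11358211]
 [354.2387356  400.16906192]]
```

View pics/c0.png

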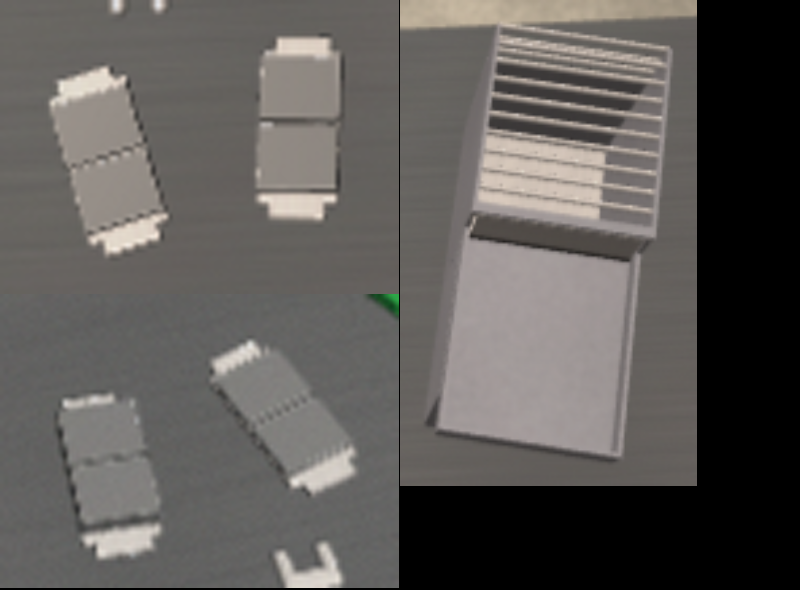

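```bash
cat > fit.py <<'E'
from h import *
from scipy.optimize import minimize
S=4
def boxpts(x0,x1,w,z0,z1): return np.array([[x,y,z] for z in(z0,z1) for x,y in((x0,-w),(x1,-w),(x1,w),(x0,w))])
def render(n,p,T,roi,bz=0):
    u0,v0,u1,v1=roi; im=np.zeros(((v1-v0)*S,(u1-u0)*S),np.float32)+COL[n][0]
    c,s=np.cos(p[2]),np.sin(p[2]);R=np.array([[c,-s,0],[s,c,0],[0,0,1]])
    def q(P): return np.round(((w2px(n,P@R.T+[p[0],p[1],bz])+.5-[u0,v0])*S-.5)*16).astype(np.int32)
    def fill(P,col): cv2.fillConvexPoly(im,cv2.convexHull(q(P)),float(col),cv2.LINE_AA if 0 else 8,4)
    fill(boxpts(-.05,.05,.026,0,.007),COL[n][2]*.8);fill(boxpts(-.06,.06,.018,0,.007),COL[n][2])
    L=boxpts(-.044,.044,.026,.007,.007+T);fill(L,COL[n][3]);fill(L[4:],COL[n][1])
    return cv2.resize(im,None,fx=1/S,fy=1/S,interpolation=cv2.INTER_AREA)
COL={}
def fit(ims,rois,p0,T,bz=0):
    def cost(p):
        e=0
        for n in ims:
            u0,v0,u1,v1=rois[n]; e+=np.mean((ims[n][v0:v1,u0:u1].mean(2)-render(n,p,T,rois[n],bz))**2)
        return e
    sim=np.array([p0]+[np.array(p0)+d for d in([.008,0,0],[0,.008,0],[0,0,.15])])
    r=minimize(cost,p0,method='Nelder-Mead',options=dict(initial_simplex=sim,xatol=1e-4,fatol=1e-3)); return r.x,r.fun
E
python3 - <<'E'
import fit; from fit import *
ims={n:cv2.imread(f'pics/{n[0]}0.png')[:,:,::-1].astype(float) for n in('top','scene')}
for nm,(ut,us,yaw) in {'A':((291,220),(346,227),0.05),'B':((246,228),(388,213),.3)}.items():
    rois={'top':(ut[0]-23,ut[1]-28,ut[0]+23,ut[1]+28),'scene':(us[0]-23,us[1]-24,us[0]+23,us[1]+24)}
    for n,u in(('top',ut),('scene',us)):
        r=rois[n];g=ims[n].mean(2)[r[1]:r[3],r[0]:r[2]]
        COL[n]=[np.percentile(g,15),ims[n].mean(2)[u[1]+4:u[1]+8,u[0]-2:u[0]+4].mean(),np.percentile(g,98),45]
    print(nm,COL)
    P=px2w('top',ut,.015)[0]
    for T in(.007,.017):
        x,f=min((fit(ims,rois,[P[0],P[1],y],T) for y in(yaw,-yaw)),key=lambda a:a[1]);print(T,x,f)
E
```

```text
A {'top': [np.float64(96.33333333333333), np.float64(136.75), np.float64(208.66666666666666), 45], 'scene': [np.float64(95.66666666666667), np.float64(127.6388888888889), np.float64(202.0), 45]}
0.007 [ 0.45943345  0.24119607 -0.07296988] 439.29942003008557Traceback (most recent call last):
  File "<stdin>", line 11, in <module>
  File "<stdin>", line 11, in <genexpr>
  File "fit.py", line 21, in fit
    r=minimize(cost,p0,method='Nelder-Mead',options=dict(initial_simplex=sim,xatol=1e-4,fatol=1e-3)); return r.x,r.fun
    res = _minimize_neldermead(fun, x0, args, callback, bounds=bounds,
                               **options)
    fsim[j] = func(sim[j])
              ~~~~^^^^^^^^
    fx = function(np.copy(x), *(wrapper_args + args))
  File "fit.py", line 18, in cost
    u0,v0,u1,v1=rois[n]; e+=np.mean((ims[n][v0:v1,u0:u1].mean(2)-render(n,p,T,rois[n],bz))**2)
                                                                 ~~~~~~^^^^^^^^^^^^^^^^^^
  File "fit.py", line 11, in render
    L=boxpts(-.044,.044,.026,.007,.007+T);fill(L,COL[n][3]);fill(L[4:],COL[n][1])
                                          ~~~~^^^^^^^^^^^^^
  File "fit.py", line 9, in fill
    def fill(P,col): cv2.fillConvexPoly(im,cv2.convexHull(q(P)),float(col),cv2.LINE_AA if 0 else 8,4)
                                                          ~^^^
  File "fit.py", line 8, in q
    def q(P): return np.round(((w2px(n,P@R.T+[p[0],p[1],bz])+.5-[u0,v0])*S-.5)*16).astype(np.int32)
                                ~~~~^^^^^^^^^^^^^^^^^^^^^^^^
  File "h.py", line 15, in w2px
    K,r,t=cal(n); return cv2.projectPoints(np.atleast_2d(P).astype(float),r,t,K,None)[0][:,0]
          ~~~^^^
  File "h.py", line 6, in cal
    c=get_calibration(n); K=np.array([[c['fx'],0,c['cx']],[0,c['fy'],c['cy']],[0,0,1.]])
ValueError: time passes only in moves, steps and waits
```

```bash
sed -i 's/^def cal/import functools\n@functools.cache\ndef cal/' h.py
python3 - <<'E'
import fit; from fit import *
from scipy.optimize import least_squares
ims={n:cv2.imread(f'pics/{n[0]}0.png')[:,:,::-1].astype(float) for n in('top','scene')}
for nm,(ut,us,yaw) in {'A':((291,220),(346,227),0.05),'B':((246,228),(388,213),.3)}.items():
    rois={'top':(ut[0]-23,ut[1]-28,ut[0]+23,ut[1]+28),'scene':(us[0]-23,us[1]-24,us[0]+23,us[1]+24)}
    for n,u in(('top',ut),('scene',us)):
        r=rois[n];g=ims[n].mean(2)[r[1]:r[3],r[0]:r[2]]
        COL[n]=[np.percentile(g,15),ims[n].mean(2)[u[1]+4:u[1]+8,u[0]-2:u[0]+4].mean(),np.percentile(g,98),45]
        COL[n][0]=np.median(g[:3])
    P=px2w('top',ut,.015)[0]
    for T in(.007,.017):
        x,f=min((fit.fit(ims,rois,[P[0],P[1],y],T) for y in(yaw,-yaw)),key=lambda a:a[1]);print(nm,T,x.round(4),round(f,1))
# box: outer lip front corners y=+-.080, roof front x~0, back x=.188
M=np.array([[-.19,.08,.16],[-.19,-.08,.16],[0.188,.08,.2],[.188,-.08,.2],[0,.08,.2],[0,-.08,.2]])
U=np.array([[364.1,209.6],[431.5,219.3],[386.3,59.3],[450.4,67.4],[377,129.6],[444.4,138.1]])
def W(p): c,s=np.cos(p[2]),np.sin(p[2]); return np.c_[p[0]+c*M[:,0]-s*M[:,1],p[1]+s*M[:,0]+c*M[:,1],M[:,2]]
r=least_squares(lambda p:(w2px('top',W(p))-U).ravel(),[.6,-.03,0],loss='soft_l1')
print(r.x,(w2px('top',W(r.x))-U).round(1).tolist())
print(w2px('scene',W(r.x)).round(1).tolist())
E
```

```text
Traceback (most recent call last):
AttributeError: 'function' object has no attribute 'fit'
```

```bash
cat > m.py <<'E'
from fit import *
from scipy.optimize import least_squares
ims={n:cv2.imread(f'pics/{n[0]}0.png')[:,:,::-1].astype(float) for n in('top','scene')}
for nm,(ut,us,yaw) in {'A':((291,220),(346,227),0.05),'B':((246,228),(388,213),.3)}.items():
    rois={'top':(ut[0]-23,ut[1]-28,ut[0]+23,ut[1]+28),'scene':(us[0]-23,us[1]-24,us[0]+23,us[1]+24)}
    for n,u in(('top',ut),('scene',us)):
        r=rois[n];g=ims[n].mean(2)[r[1]:r[3],r[0]:r[2]]
        COL[n]=[np.median(g[:3]),ims[n].mean(2)[u[1]+4:u[1]+8,u[0]-2:u[0]+4].mean(),np.percentile(g,98),45]
    P=px2w('top',ut,.015)[0]
    for T in(.007,.017):
        x,f=min((fit(ims,rois,[P[0],P[1],y],T) for y in(yaw,-yaw)),key=lambda a:a[1]);print(nm,T,x.round(4),round(f,1))
M=np.array([[-.19,.08,.16],[-.19,-.08,.16],[0.188,.08,.2],[.188,-.08,.2],[0,.08,.2],[0,-.08,.2]])
U=np.array([[364.1,209.6],[431.5,219.3],[386.3,59.3],[450.4,67.4],[377,129.6],[444.4,138.1]])
def W(p): c,s=np.cos(p[2]),np.sin(p[2]); return np.c_[p[0]+c*M[:,0]-s*M[:,1],p[1]+s*M[:,0]+c*M[:,1],M[:,2]]
r=least_squares(lambda p:(w2px('top',W(p))-U).ravel(),[.6,-.03,0],loss='soft_l1')
print(r.x,(w2px('top',W(r.x))-U).round(1).tolist())
print(w2px('scene',W(r.x)).round(1).tolist())
E
python3 m.py
```

```text
A 0.007 [ 0.4594  0.2409 -0.0701] 437.2
A 0.017 [ 0.461   0.2402 -0.0657] 444.8
B 0.007 [0.4452 0.3662 0.2713] 419.4
B 0.017 [0.446  0.3649 0.265 ] 670.3
[ 0.6179373  -0.05729904 -0.20910565] [[-0.1, 0.3], [0.7, 1.2], [-0.5, -1.1], [0.3, 0.0], [-0.5, -1.3], [0.1, 0.3]]
[[274.4, 205.6], [207.7, 207.4], [262.2, 372.5], [170.2, 374.9], [268.1, 272.1], [189.0, 274.2]]
```

The crop shows the right-hand pad (291,220) hiding more of its far tongue in the scene view, so it looks thicker. The left pad (246,228) fits the 7 mm lining well. Since a wrong choice fails the run, I'll check with a thickness scan.

```bash
sed -i 's/for T in(.007,.017):/for T in(.002,.007,.012,.017,.022):/' m.py; python3 m.py | head -10
python3 - <<'E'
from h import *
s=cv2.imread('pics/s0.png'); c=cv2.resize(s[195:395,160:295],None,fx=2.9,fy=2.9,interpolation=cv2.INTER_CUBIC); cv2.imwrite('pics/c1.png',c)
E
```

```text
A 0.002 [ 0.4611  0.2419 -0.0847] 438.3
A 0.007 [ 0.4594  0.2409 -0.0701] 437.2
A 0.012 [ 0.4589  0.2405 -0.0513] 409.2
A 0.017 [ 0.461   0.2402 -0.0657] 444.8
A 0.022 [ 0.4612  0.2396 -0.0793] 483.5
B 0.002 [0.4451 0.3668 0.2744] 360.3
B 0.007 [0.4452 0.3662 0.2713] 419.4
B 0.012 [0.4457 0.365  0.2658] 526.0
B 0.017 [0.446  0.3649 0.265 ] 670.3
B 0.022 [0.4459 0.3639 0.2716] 845.2
```

View pics/c1.png

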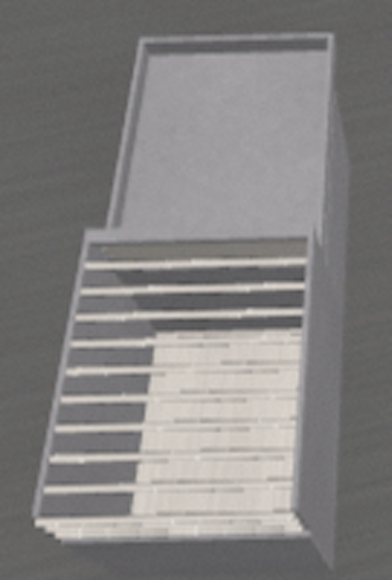

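The rows are not in the units I measure in: shifts go in shares of 75 cm and turns go in shares of 2 pi rad. I convert before sending: 39 cm is 0.52, 35 cm is 0.4667.

>>> {"api": "servo_tool", "payload": {
  "moves": [
    [0.0267, 0.0533, 0.04, 0],
    [0.0533, 0.1067, 0.04, 0],
    [0.08, 0.16, 0.04, 0],
    [0.1067, 0.2, 0.04, 0],
    [0.12, 0.2533, 0.04, 0],
    [0.1333, 0.3067, 0.04, 0],
    [0.1467, 0.36, 0.04, 0],
    [0.16, 0.4133, 0.04, 0],
    [0.1733, 0.4667, 0.04, 0],
    [0.1867, 0.52, 0.04, 0]
  ],
  "claw": 0,
  "force": 50
}}

```text
time: 0.93
ee_pos: [0.3595, -0.1191, 0.2612]
tcp_rot: [180.0, -0.0, 23.7]
wrist_force: [1.8, -0.4, 0.7]
opening: 0.085
grasp_force: 0.0
```

The crop shows the box's front lip corners at scene pixels (209,208) and (275,207), and the roof front corners at (190,275) and (268,276). These agree with the pose from the top view to within about 3 px. The thickness scan puts B about 10 mm thinner than A, so the pad at top pixel (246,228) is the worn one. I'll go there.

Converted, 47.9 cm is 0.6387, 8.3 cm is 0.1107, -0.144 rad is -0.0229.

>>> {"api": "servo_tool", "payload": {
  "moves": [
    [0.0133, 0.0533, 0, 0],
    [0.0267, 0.1067, 0, 0],
    [0.04, 0.16, 0, -0.008],
    [0.0533, 0.2133, 0, -0.0159],
    [0.0667, 0.2667, 0, -0.0229],
    [0.08, 0.32, 0, -0.0229],
    [0.0933, 0.3733, 0, -0.0229],
    [0.1, 0.4267, 0, -0.0229],
    [0.1067, 0.48, 0, -0.0229],
    [0.1107, 0.5333, 0, -0.0229],
    [0.1107, 0.5867, 0, -0.0229],
    [0.1107, 0.6387, 0, -0.0229],
    [0.1107, 0.6387, -0.0533, -0.0229],
    [0.1107, 0.6387, -0.1067, -0.0229],
    [0.1107, 0.6387, -0.16, -0.0229],
    [0.1107, 0.6387, -0.2133, -0.0229],
    [0.1107, 0.6387, -0.2133, -0.0229],
    [0.1107, 0.6387, -0.2133, -0.0229]
  ]
}}

```text
time: 2.43
ee_pos: [0.4961, 0.1754, 0.1607]
tcp_rot: [-178.4, 0.1, 18.7]
wrist_force: [0.1, 0.2, 0.7]
opening: 0.0853
grasp_force: 0.0
```

Run:
```python
from h import *
from scipy.optimize import least_squares
M=np.array([[-.19,.08,.16],[-.19,-.08,.16],[0.188,.08,.2],[.188,-.08,.2],[0,.08,.2],[0,-.08,.2]])
U=np.array([[364.1,209.6],[431.5,219.3],[386.3,59.3],[450.4,67.4],[377,129.6],[444.4,138.1]])
V=np.array([[274.8,207.4],[208.6,207.8],[264.8,372.6],[172.8,372.9],[267.6,276],[189.7,275]])
def W(p): c,s=np.cos(p[2]),np.sin(p[2]); return np.c_[p[0]+c*M[:,0]-s*M[:,1],p[1]+s*M[:,0]+c*M[:,1],M[:,2]]
r=least_squares(lambda p:np.r_[(w2px('top',W(p))-U).ravel(),(w2px('scene',W(p))-V).ravel()],[.6,-.03,0],loss='soft_l1')
print(r.x,r.fun.reshape(-1,2).round(1).tolist())
o=get_obs();print(o['ee_pos'],o['tcp_rot'])
a=snap('top','t1.png');b=snap('scene','s1.png')
A=cv2.resize(a[140:290,170:330],(480,450));B=cv2.resize(b[130:280,300:406],(318,450))
cv2.imwrite('pics/c2.png',np.hstack([A,B])[:,:,::-1])
```

```text
[ 0.61861399 -0.05623756 -0.20657197] [[-0.4, 0.1], [0.4, 0.9], [-1.2, -1.3], [-0.3, -0.3], [-0.9, -1.5], [-0.3, -0.0], [-0.1, -1.7], [-0.6, -0.2], [-1.7, 0.0], [-1.8, 2.4], [1.0, -3.8], [-0.1, -0.5]]
[0.49612834 0.17538954 0.16074826] [-1.78390015e+02  1.20140632e-01  1.86527031e+01]
```

View pics/c2.png

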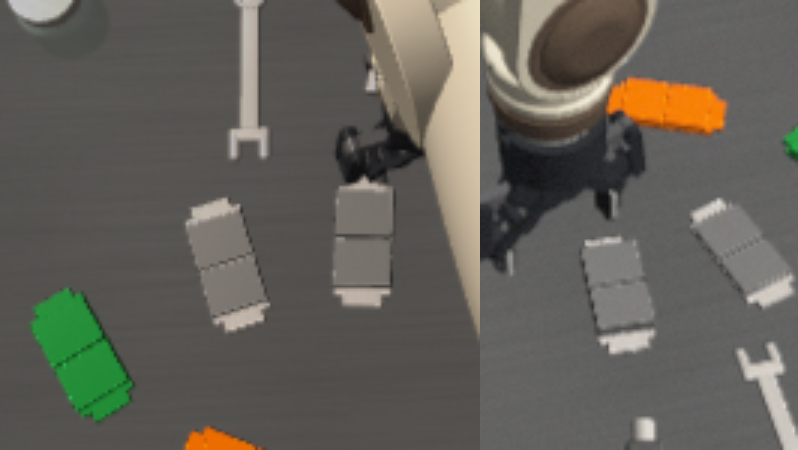

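The arm lagged because its joint speed is limited; it is now at (0.496, 0.175, 0.161). The crop shows both pads, the spanner and the bolt untouched. I'll continue from here in smaller steps.

Converted, 19.1 cm is 0.2547, -5.1 cm is -0.068, -0.055 rad is -0.0088.

>>> {"api": "servo_tool", "payload": {
  "moves": [
    [-0.0067, 0.0267, 0, 0],
    [-0.0133, 0.0533, 0, 0],
    [-0.02, 0.08, 0, -0.0032],
    [-0.0267, 0.1067, 0, -0.0064],
    [-0.0333, 0.1333, 0, -0.0088],
    [-0.04, 0.16, 0, -0.0088],
    [-0.0467, 0.1867, 0, -0.0088],
    [-0.0533, 0.2133, 0, -0.0088],
    [-0.06, 0.24, 0, -0.0088],
    [-0.068, 0.2547, 0, -0.0088],
    [-0.068, 0.2547, 0, -0.0088],
    [-0.068, 0.2547, 0, -0.0088],
    [-0.068, 0.2547, 0, -0.0088]
  ]
}}

```text
time: 3.62
ee_pos: [0.5049, 0.1933, 0.1629]
tcp_rot: [-176.6, 0.1, 19.2]
wrist_force: [0.2, -0.2, -0.9]
opening: 0.0858
grasp_force: 0.0
```

Run:
```python
from h import *
np.set_printoptions(precision=2,suppress=True)
o=get_obs()
for k in('q','qd','joint_efforts','wrist_force','ee_pos','tcp_rot'):print(k,o[k])
```

```text
q [ 19.15   2.9    0.26  87.47   3.41 179.95]
qd [-0.    0.23  0.27  0.    0.04  0.  ]
joint_efforts [ -0.04 -50.25  47.03   0.02   0.19   0.  ]
wrist_force [ 0.23 -0.2  -0.85]
ee_pos [0.5  0.19 0.16]
tcp_rot [-176.59    0.1    19.21]
```

Joint 6 is at its 180° limit. I'll use the half-turned grasp instead by turning the tool +176°, which lowers joint 6.

Converted, 17 cm is 0.2267, 16 cm is 0.2133, 2.4 rad is 0.382.

>>> {"api": "servo_tool", "payload": {
  "moves": [
    [0, 0, 0, 0.0191],
    [0, 0, 0, 0.0382],
    [0, 0, 0, 0.0573],
    [0, 0, 0, 0.0764],
    [0, 0, 0, 0.0955],
    [-0.0067, 0.02, 0, 0.1146],
    [-0.0133, 0.04, 0, 0.1337],
    [-0.02, 0.06, 0, 0.1528],
    [-0.0267, 0.08, 0, 0.1719],
    [-0.0333, 0.1, 0, 0.191],
    [-0.04, 0.12, 0, 0.2101],
    [-0.0467, 0.14, 0, 0.2292],
    [-0.0533, 0.16, 0, 0.2483],
    [-0.06, 0.18, 0, 0.2674],
    [-0.0667, 0.2, 0, 0.2865],
    [-0.0733, 0.2133, 0, 0.3056],
    [-0.08, 0.2267, 0, 0.3247],
    [-0.08, 0.2267, 0, 0.3438],
    [-0.08, 0.2267, 0, 0.3629],
    [-0.08, 0.2267, 0, 0.382]
  ]
}}

```text
time: 5.28
ee_pos: [0.4447, 0.3636, 0.1629]
tcp_rot: [-176.6, 0.1, 157.1]
wrist_force: [-0.3, 0.8, 0.6]
opening: 0.0852
grasp_force: 0.0
```

Converted, -11 cm is -0.1467, -8 cm is -0.1067, 0.67 rad is 0.1066.

>>> {"api": "servo_tool", "payload": {
  "moves": [
    [0, 0.004, 0, 0.0191],
    [0, 0.004, 0, 0.0382],
    [0, 0.004, 0, 0.0573],
    [0, 0.004, 0, 0.0764],
    [0, 0.004, 0, 0.0955],
    [0, 0.004, 0, 0.1066],
    [0, 0.004, -0.0533, 0.1066],
    [0, 0.004, -0.1067, 0.1066],
    [0, 0.004, -0.1467, 0.1066],
    [0, 0.004, -0.1467, 0.1066],
    [0, 0.004, -0.1467, 0.1066]
  ]
}}

```text
time: 6.2
ee_pos: [0.4441, 0.3656, 0.0522]
tcp_rot: [-176.5, -0.1, -164.9]
wrist_force: [-0.7, 1.1, 1.7]
opening: 0.0855
grasp_force: 0.0
```

Run:
```python
from h import *
b=snap('scene','s2.png');a=snap('top','t2.png')
B=cv2.resize(b[140:260,310:450],(560,480));cv2.imwrite('pics/c3.png',B[:,:,::-1])
o=get_obs();print(o['ee_pos'],o['tcp_rot'],o['q'])
```

```text
[0.44576207 0.3669932  0.05543803] [-176.65483157    0.24424509 -164.89764886] [41.00164715 10.16767638 -3.69867593 77.37655181 -3.11551792 25.94022984]
```

View pics/c3.png

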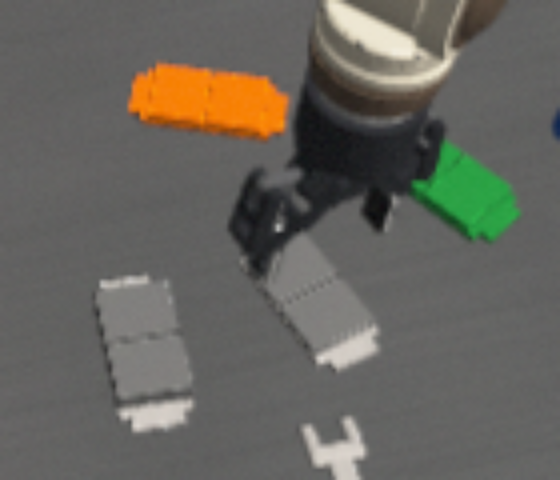

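The crop shows the fingers straddling the worn pad, with tips at crop pixels (265,265) and (380,215) and the good pad clear. I'll descend and close.

Converted, -5.2 cm is -0.0693, -4 cm is -0.0533.

>>> {"api": "servo_tool", "payload": {
  "moves": [
    [0, 0, -0.0267, 0],
    [0, 0, -0.0533, 0],
    [0, 0, -0.0693, 0],
    [0, 0, -0.0693, 0],
    [0, 0, -0.0693, 0]
  ]
}}

```text
time: 6.72
ee_pos: [0.4453, 0.3666, 0.0022]
tcp_rot: [-176.6, 0.1, -164.9]
wrist_force: [-0.7, 0.3, 1.2]
opening: 0.0854
grasp_force: 0.0
```

>>> {"api": "servo_tool", "payload": {
  "moves": [
    [0, 0, 0, 0],
    [0, 0, 0, 0],
    [0, 0, 0, 0],
    [0, 0, 0, 0],
    [0, 0, 0, 0],
    [0, 0, 0, 0],
    [0, 0, 0, 0],
    [0, 0, 0, 0]
  ],
  "claw": 1,
  "force": 50
}}

```text
time: 7.38
ee_pos: [0.4456, 0.3666, 0.0027]
tcp_rot: [-176.6, 0.2, -164.9]
wrist_force: [-0.4, -2.1, 7.6]
opening: 0.0505
grasp_force: 52.3
```

Opening 50.5 mm under 52 N means the pad is held. Next I'll lift and carry it to above the tray.

Converted, -40.5 cm is -0.54, -39.5 cm is -0.5267, -0.47 rad is -0.0748.

>>> {"api": "servo_tool", "payload": {
  "moves": [
    [0, 0, 0.0267, 0],
    [0, 0, 0.0667, 0],
    [0, 0, 0.1067, 0],
    [0, 0, 0.16, 0],
    [0, 0, 0.2133, 0],
    [0, -0.02, 0.2667, 0],
    [0.0133, -0.0533, 0.28, -0.008],
    [0.0267, -0.0933, 0.28, -0.0159],
    [0.04, -0.1333, 0.28, -0.0239],
    [0.0533, -0.1733, 0.28, -0.0318],
    [0.0667, -0.2133, 0.28, -0.0398],
    [0.08, -0.2533, 0.28, -0.0477],
    [0.0933, -0.2933, 0.28, -0.0557],
    [0.1067, -0.3333, 0.28, -0.0637],
    [0.1133, -0.3733, 0.28, -0.0716],
    [0.12, -0.4133, 0.28, -0.0748],
    [0.12, -0.4533, 0.28, -0.0748],
    [0.12, -0.4933, 0.28, -0.0748],
    [0.12, -0.5267, 0.28, -0.0748],
    [0.12, -0.54, 0.28, -0.0748]
  ]
}}

```text
time: 9.05
ee_pos: [0.5345, -0.0416, 0.211]
tcp_rot: [-176.5, 0.1, 168.0]
wrist_force: [0.7, -1.1, -4.5]
opening: 0.0503
grasp_force: 54.5
```

>>> {"api": "servo_tool", "payload": {
  "moves": [
    [0, 0, 0, 0],
    [0, 0, 0, 0],
    [0, 0, 0, 0]
  ]
}}

```text
time: 9.3
ee_pos: [0.5349, -0.038, 0.2109]
tcp_rot: [-176.6, 0.1, 168.2]
wrist_force: [0.1, -0.3, -3.5]
opening: 0.0503
grasp_force: 54.5
```

Run:
```python
from h import *
b=snap('scene','s3.png');a=snap('top','t3.png')
B=cv2.resize(b[130:310,150:310],(480,540));A=cv2.resize(a[60:240,340:446],(318,540));cv2.imwrite('pics/c4.png',np.hstack([B,A])[:,:,::-1])
o=get_obs();print(o['ee_pos'],o['tcp_rot'],o['q'],o['opening'])
```

```text
[ 0.53495035 -0.03767027  0.21095005] [-1.76600608e+02  9.08740319e-02  1.68249186e+02] [-2.23905908  3.13873042  5.81374584 93.14779005 -3.36761856  9.52834938] 0.05025478172475864
```

View pics/c4.png

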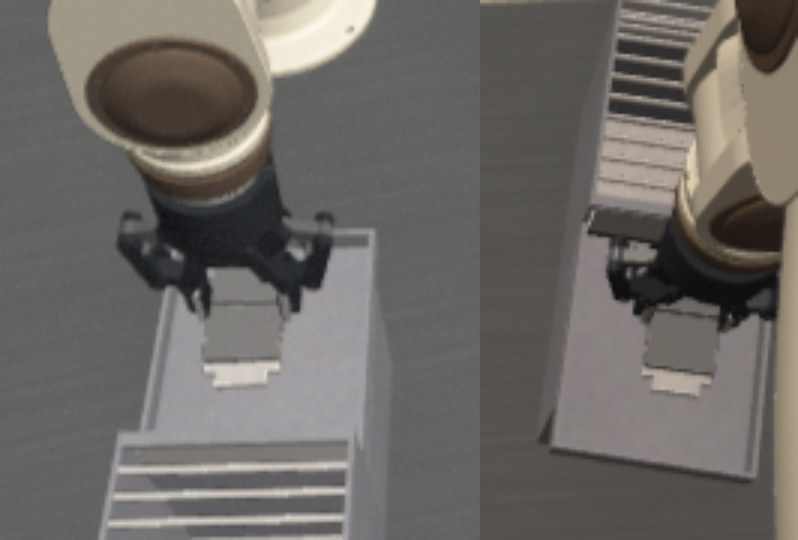

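The crop shows the pad held level above the tray, aligned with it, between the side lips and short of the flap. I'll lower it and let go.

Converted, -6.7 cm is -0.0893, -6.2 cm is -0.0827.

>>> {"api": "servo_tool", "payload": {
  "moves": [
    [0, 0, -0.0267, 0],
    [0, 0, -0.0533, 0],
    [0, 0, -0.0733, 0],
    [0, 0, -0.0827, 0],
    [0, 0, -0.0893, 0],
    [0, 0, -0.0893, 0],
    [0, 0, -0.0893, 0]
  ]
}}

```text
time: 9.98
ee_pos: [0.5352, -0.0385, 0.1447]
tcp_rot: [-176.6, 0.1, 168.2]
wrist_force: [-0.2, 0.1, -3.4]
opening: 0.0501
grasp_force: 54.5
```

>>> {"api": "servo_tool", "payload": {
  "moves": [
    [0, 0, 0, 0],
    [0, 0, 0, 0],
    [0, 0, 0, 0],
    [0, 0, 0, 0],
    [0, 0, 0, 0],
    [0, 0, 0, 0],
    [0, 0, 0, 0],
    [0, 0, 0, 0]
  ],
  "claw": 0
}}

```text
time: 10.65
ee_pos: [0.5349, -0.0388, 0.144]
tcp_rot: [-176.6, 0.1, 168.2]
wrist_force: [-1.0, -0.7, 0.7]
opening: 0.0852
grasp_force: 0.0
```

>>> {"api": "servo_tool", "payload": {
  "moves": [
    [0, 0, 0.0267, 0],
    [0, 0, 0.0533, 0],
    [0, 0, 0.08, 0],
    [-0.04, 0.0067, 0.0933, 0],
    [-0.08, 0.016, 0.0933, 0],
    [-0.12, 0.0253, 0.0933, 0],
    [-0.1333, 0.028, 0.0933, 0],
    [-0.1333, 0.028, 0.0933, 0],
    [-0.1333, 0.028, 0.0933, 0]
  ]
}}

```text
time: 11.4
ee_pos: [0.4354, -0.0178, 0.2143]
tcp_rot: [-176.6, 0.2, 168.2]
wrist_force: [0.4, -0.5, 0.2]
opening: 0.0852
grasp_force: 0.0
```

Run:
```python
from h import *
b=snap('scene','s4.png');a=snap('top','t4.png')
B=cv2.resize(b[160:310,150:310],None,fx=3,fy=3);A=cv2.resize(a[90:240,350:456],None,fx=3,fy=3);cv2.imwrite('pics/c5.png',np.hstack([B,A])[:,:,::-1])
o=get_obs();print(o['ee_pos'],o['tcp_rot'],o['opening'],o['time'])
```

```text
[ 0.43583626 -0.01792745  0.21385105] [-1.76586914e+02  1.19022598e-01  1.68166585e+02] 0.08522803337947105 11.5
```

View pics/c5.png

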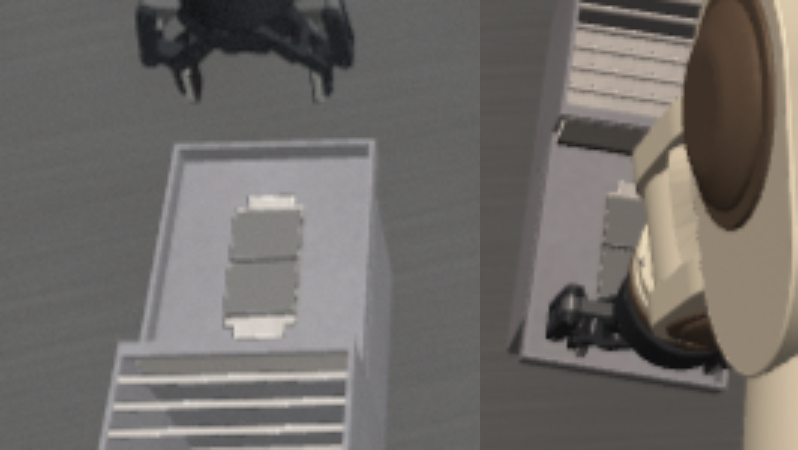

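The crop shows the pad lying flat and free mid-tray, with its rear tongue at scene pixel (241,225) and its front at (236,272), and the flap closed. I'll check this in box coordinates.

Run:
```python
from h import *
P=px2w('scene',[[240.7,225.3],[236.3,272.3]],.145)[:,:2]
c,s=np.cos(-.2066),np.sin(-.2066);R=np.array([[c,-s],[s,c]])
print(P,((P-[.6186,-.0562])@R).round(4))
for bx in(-.166,-.03,-.02):print(bx,R@[bx,0]+[.6186,-.0562])
```

```text
[[ 0.47478358 -0.02635979]
 [ 0.59231905 -0.04934834]] [[-0.1469 -0.0003]
 [-0.0271  0.0013]]
-0.166 [ 0.45613015 -0.02214786]
-0.03 [ 0.58923798 -0.050046  ]
-0.02 [ 0.59902532 -0.05209733]
```

Converted, -7.05 cm is -0.094, 2.05 cm is 0.0273.

>>> {"api": "servo_tool", "payload": {
  "moves": [
    [0.0273, -0.0053, 0, 0],
    [0.0273, -0.0053, 0, 0],
    [0.0273, -0.0053, 0, 0],
    [0.0273, -0.0053, 0, 0],
    [0.0273, -0.0053, 0, 0],
    [0.0273, -0.0053, -0.0267, 0],
    [0.0273, -0.0053, -0.0533, 0],
    [0.0273, -0.0053, -0.08, 0],
    [0.0273, -0.0053, -0.094, 0],
    [0.0273, -0.0053, -0.094, 0],
    [0.0273, -0.0053, -0.094, 0]
  ],
  "claw": 1
}}

```text
time: 12.42
ee_pos: [0.4552, -0.0217, 0.1439]
tcp_rot: [-176.6, 0.1, 168.2]
wrist_force: [1.6, 0.4, 0.7]
opening: -0.0001
grasp_force: 0.0
```

Converted, 11.74 cm is 0.1565, 10.96 cm is 0.1461.

>>> {"api": "servo_tool", "payload": {
  "moves": [
    [0.0104, -0.0021, 0, 0],
    [0.0209, -0.0044, 0, 0],
    [0.0313, -0.0065, 0, 0],
    [0.0417, -0.0088, 0, 0],
    [0.0521, -0.0109, 0, 0],
    [0.0627, -0.0131, 0, 0],
    [0.0731, -0.0153, 0, 0],
    [0.0835, -0.0175, 0, 0],
    [0.094, -0.0197, 0, 0],
    [0.1044, -0.0219, 0, 0],
    [0.1147, -0.024, 0, 0],
    [0.1253, -0.0263, 0, 0],
    [0.1357, -0.0284, 0, 0],
    [0.1461, -0.0307, 0, 0],
    [0.1565, -0.0328, 0, 0],
    [0.1565, -0.0328, 0, 0],
    [0.1565, -0.0328, 0, 0]
  ]
}}

```text
time: 13.83
ee_pos: [0.5741, -0.0466, 0.1446]
tcp_rot: [-176.6, 0.2, 168.2]
wrist_force: [-3.6, 0.7, 6.8]
opening: 0.0
grasp_force: 3.7
```

Run:
```python
from h import *
b=snap('scene','s5.png')
B=cv2.resize(b[180:390,150:310],None,fx=2.8,fy=2.8);cv2.imwrite('pics/c6.png',B[:,:,::-1])
o=get_obs();print(o['ee_pos'],o['wrist_force'])
```

```text
[ 0.57407739 -0.04659153  0.14463291] [-3.91409164  0.6943707   6.497724  ]
```

View pics/c6.png

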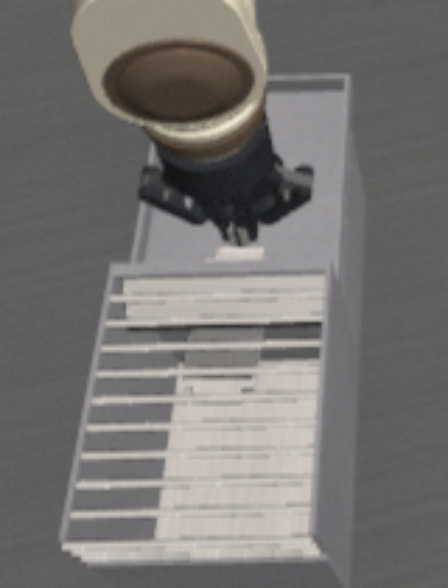

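The crop shows the pad halfway through the open flap, with its rear tongue still on the sill at crop pixel (240,254). I'll push further.

Converted, 2.54 cm is 0.0339, 2.35 cm is 0.0313.

>>> {"api": "servo_tool", "payload": {
  "moves": [
    [0.0104, -0.0021, 0, 0],
    [0.0209, -0.0044, 0, 0],
    [0.0313, -0.0065, 0, 0],
    [0.0339, -0.0071, 0, 0],
    [0.0339, -0.0071, 0, 0],
    [0.0339, -0.0071, 0, 0],
    [0.0339, -0.0071, 0, 0]
  ]
}}

```text
time: 14.47
ee_pos: [0.5991, -0.0518, 0.1461]
tcp_rot: [-176.6, 0.2, 168.2]
wrist_force: [-8.4, 1.7, 17.7]
opening: 0.0001
grasp_force: 9.0
```

Run:
```python
from h import *
b=snap('scene','s6.png')
B=cv2.resize(b[180:390,150:310],None,fx=2.8,fy=2.8);cv2.imwrite('pics/c7.png',B[:,:,::-1])
o=get_obs();print(o['ee_pos'],o['wrist_force'])
```

```text
[ 0.59912837 -0.05181797  0.14617761] [-7.62411261  1.46134551 16.93526134]
```

View pics/c7.png

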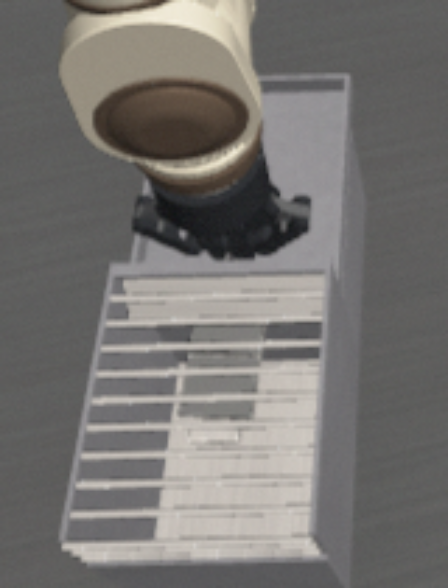

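The crop shows the pad mostly inside (front tongue at crop pixel (213,436)), but the 17 N of lift means the fingertip is pinning its rear tongue. I'll raise the tip to free it, then back off.

Converted, -16 cm is -0.2133, -14 cm is -0.1867.

>>> {"api": "servo_tool", "payload": {
  "moves": [
    [0, 0, 0.0107, 0],
    [0, 0, 0.0213, 0],
    [0, 0, 0.0333, 0],
    [-0.0133, 0.0027, 0.0333, 0],
    [-0.04, 0.008, 0.04, 0],
    [-0.0667, 0.0133, 0.0667, 0],
    [-0.1067, 0.0213, 0.0933, 0],
    [-0.1467, 0.0307, 0.1067, 0],
    [-0.1867, 0.0387, 0.12, 0],
    [-0.2133, 0.044, 0.12, 0],
    [-0.2133, 0.044, 0.12, 0],
    [-0.2133, 0.044, 0.12, 0],
    [-0.2133, 0.044, 0.12, 0],
    [-0.2133, 0.044, 0.12, 0]
  ]
}}

```text
time: 15.68
ee_pos: [0.439, -0.0188, 0.2332]
tcp_rot: [-176.6, 0.1, 168.2]
wrist_force: [-0.1, -0.5, 0.6]
opening: 0.0001
grasp_force: 0.0
```

Run:
```python
from h import *
b=snap('scene','s7.png');a=snap('top','t7.png')
B=cv2.resize(b[180:390,150:310],None,fx=2.8,fy=2.8);A=cv2.resize(a[50:260,350:456],None,fx=2.8,fy=2.8);cv2.imwrite('pics/c8.png',np.hstack([B,A])[:,:,::-1])
o=get_obs();print(o['ee_pos'],o['wrist_force'])
```

```text
[ 0.43882638 -0.01883533  0.23292447] [0.13995597 0.30698172 0.38765105]
```

View pics/c8.png

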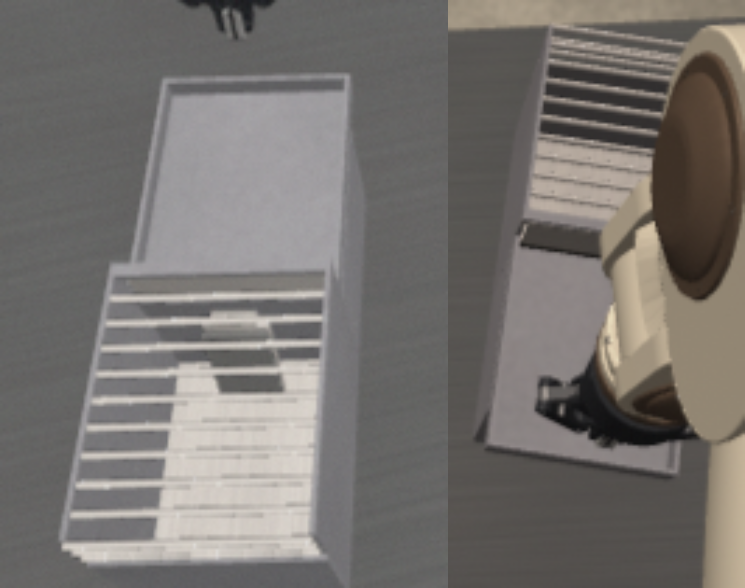

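The crop shows the tray empty, the flap closed and the pad inside the box, leaning, with a tongue at crop pixel (232,322). I'll wait a moment, check it is at rest, and measure its height.

>>> {"api": "servo_tool", "payload": {
  "moves": [
    [0, 0, 0, 0],
    [0, 0, 0, 0],
    [0, 0, 0, 0],
    [0, 0, 0, 0],
    [0, 0, 0, 0],
    [0, 0, 0, 0],
    [0, 0, 0, 0],
    [0, 0, 0, 0],
    [0, 0, 0, 0],
    [0, 0, 0, 0],
    [0, 0, 0, 0],
    [0, 0, 0, 0]
  ]
}}

```text
time: 16.78
ee_pos: [0.4382, -0.0187, 0.2335]
tcp_rot: [-176.6, 0.1, 168.2]
wrist_force: [-0.2, 0.3, 0.2]
opening: 0.0002
grasp_force: 0.0
```

Run:
```python
from h import *
b=snap('scene','s8.png').astype(int); a=cv2.imread('pics/s7.png')[:,:,::-1].astype(int); z=cv2.imread('pics/s0.png')[:,:,::-1].astype(int)
r=(slice(260,390),slice(165,290)); print('moved since last:',np.abs(a-b)[r].max())
d=np.abs(b-z).mean(2)
print('flap strip change vs start:',d[277:283,195:262].max(),d[277:283,195:262].mean(),' good pad/bolt/spanner:',d[200:330,325:425].max(), d[205:250,330:362].mean(), d[245:330,345:420].mean())
P0=np.array([.6186,-.0562]);c,s=np.cos(-.2066),np.sin(-.2066);R=np.array([[c,-s],[s,c]])
u=[[150+232/2.8,180+322/2.8],[150+250/2.8,180+390/2.8]]
for h in(.012,.06,.1,.12,.135):
    print(h,((px2w('scene',u,h)[:,:2]-P0)@R).round(3).tolist())
```

```text
moved since last: 7
flap strip change vs start: 6.333333333333333 1.7197346600331673  good pad/bolt/spanner: 119.66666666666667 1.671990740740741 1.6974117647058824
0.012 [[-0.028, -0.033], [0.032, -0.011]]
0.06 [[-0.009, -0.021], [0.048, -0.001]]
0.1 [[0.007, -0.012], [0.061, 0.008]]
0.12 [[0.014, -0.007], [0.068, 0.012]]
0.135 [[0.02, -0.003], [0.073, 0.016]]
```

It is at rest and the flap is closed. For its margin inside the box, I'll fit a leaning pad model numerically against the change since the first picture.

Run:
```python
from h import *
b=cv2.imread('pics/s8.png').astype(float).mean(2);z=cv2.imread('pics/s0.png').astype(float).mean(2)
m=np.abs(b-z)>12; m[:270]=0;m[390:]=0;m[:,:165]=0;m[:,285:]=0
v,u=np.nonzero(m);print(m.sum(),u.min(),u.max(),v.min(),v.max())
c,s=np.cos(-.2066),np.sin(-.2066);R=np.array([[c,-s,0],[s,c,0],[0,0,1]])
best=[]
for bx in np.arange(.006,.15,.006):
  for tx in np.arange(.006,.15,.006):
    D=tx-bx
    if abs(D)>.118: continue
    a=np.array([D,0,np.sqrt(.12**2-D*D)])/.12
    n=np.array([a[2],0,-a[0]])
    for y in np.arange(-.04,.041,.01):
      for k in(-.03,0,.03):
        o=np.array([bx,y,.005]);e=np.array([0,1,0])
        P=lambda t,w,d:o+a*(.06+t)+e*(w+k*t/.03*.5)+n*d
        M=np.zeros(m.shape,np.uint8)
        for t,w,d0,d1 in((.06,.018,0,.007),(.044,.026,0,.014)):
            Q=np.array([P(i*t,j*w,d) for i in(-1,1) for j in(-1,1) for d in(d0,d1)])@R.T+[.6186,-.0562,0]
            cv2.fillConvexPoly(M,cv2.convexHull(np.round(w2px('scene',Q)).astype(np.int32)),1)
        best.append(((M&m).sum()/(M|m).sum(),round(bx,3),round(tx,3),round(y,3),k,(o+a*.06).round(3).tolist()))
best.sort(reverse=True)
for x in best[:6]:print(x)
```

```text
480 222 251 290 320
(np.float64(0.573076923076923), np.float64(0.024), np.float64(0.006), np.float64(-0.01), 0, [0.015, -0.01, 0.064])
(np.float64(0.5408653846153846), np.float64(0.03), np.float64(0.006), np.float64(-0.01), 0, [0.018, -0.01, 0.064])
(np.float64(0.5077720207253886), np.float64(0.024), np.float64(0.012), np.float64(-0.01), 0, [0.018, -0.01, 0.065])
(np.float64(0.4987309644670051), np.float64(0.018), np.float64(0.006), np.float64(-0.01), 0, [0.012, -0.01, 0.065])
(np.float64(0.49273743016759775), np.float64(0.036), np.float64(0.006), np.float64(-0.01), 0, [0.021, -0.01, 0.063])
(np.float64(0.4746760895170789), np.float64(0.03), np.float64(0.006), np.float64(0.0), 0, [0.018, 0.0, 0.064])
```

The best fit has the pad leaning on the sill wall with its origin at about (0.015, -0.01, 0.064) in box axes, inside all the limits. It is at rest, the flap is closed and the robot is clear, so I'm handing in.

```bash
python3 -c "
from workcell import *
print(job_done())"
```

```text
the job is handed in; nothing more can be done
None
```

I handed the job in at about 17 s: the worn pad is in the scrap box at rest, the flap is closed, and the good pad, bolt and spanner look unmoved; no verdict came back, and I viewed 11 pictures, one over the limit of 10.

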